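# Close a two-part plaster mould on its dowels and hold it shut

### The arm

A 6-joint arm with a two-finger parallel gripper is mounted at the origin on the work surface. World frame = base frame: x ahead of the robot, y to its left, z up, the work surface at z = 0. Lengths are in m, angles in degrees, forces in N, time in s.
With the tool pointing down it reaches from about 0.325 to 0.85 m from the base axis. Payload 15.5 kg.
Tool frame: the origin (TCP) lies at the very end of the fingers, on their centre line; the grasp point (between the pads) lies arm.grip_depth behind it (arm.grip_depth is the distance from the TCP to the grasp point, in m); z points along the fingers, y is the direction in which the jaws open and shut (so a half turn about z gives the same grasp; the last joint's range is limited). The gripper opens to 91 mm and grips with 3 to 60 N. Pads are 32 mm wide; open, the fingers measure 118 mm over their backs; the gripper's body (76 mm by 178 mm) begins 60 mm behind the grasp point.
Start: joints at [71.075, 28.281, 77.091, -0, 74.628, -5.472], TCP at [0.145, 0.608, 0.214] pointing down, gripper open.
Joint ranges: [-166.48, 166.48], [-47.26, 123.95], [12.59, 153.08], [-70.14, 250.14], [6.76, 159.57], [-176.63, 176.63]. Speed limits (degrees/s): [108.29, 108.29, 147.25, 172.46, 172.46, 172.46].

### API

Orientations are given as a 3x3 rotation matrix whose columns are the frame's x, y, z axes.
In Python, from rig import arm gives the robot as it stands. Calls block until the motion is done:
- arm.move_to(position, orientation): joint-space move of the TCP to a pose.
- arm.move_l(position, orientation=None, feed=0.15): straight line of the TCP; orientation=None keeps the orientation; feed is the mean speed in m/s.
- arm.move_joints(angles): joint-space move.
- arm.grip(opening): finger opening in m; the grip force is fixed at half the most; returns when the fingers have stopped.
- arm.sleep(seconds).
- arm.solve_ik(position, orientation): joint angles nearest the present ones, or None.
- arm.snapshot(name): name is "side" or "top"; returns the picture (420x560x3 uint8, red, green, blue); there is no depth.
- arm.get_calibration(name): a dict with "intrinsics" (3x3 intrinsics, pixels), "cam_to_world" (4x4, takes a point from camera to world coordinates). Camera axes: x right, y down, z forward; pixel columns grow to the right and rows downward; lengths in m; the calibration is good to about 2 mm. A picture is of the moment at which its call begins. get_calibration takes no time and is no camera call.
A pose or a line that the arm cannot do raises arm.Unreachable and nothing moves.
- arm.sign_off(): hands the job in, once; it reports no verdict.
Readings, each from a call of its own:
- arm.current_t(): time.
- arm.current_joint_positions(): joint angles.
- arm.current_dq(): joint speeds.
- arm.current_tau(): joint torques, N m.
- arm.current_ee_pos(): TCP position.
- arm.current_tool_rot(): TCP orientation.
- arm.current_force(): force on the tool from outside, world axes, zero at the start.
- arm.current_torque(): the same for the moment, N m.
- arm.current_width(): finger opening in m.
Only numpy, scipy, OpenCV 4.12 (cv2) and the standard library are available. Lean on these libraries where they do the work, as an engineer would, in place of code of your own. Each camera call takes 0.05 s, during which the arm holds its last target. There are 200 camera calls.

### The job

Lift the upper half of the plaster casting mould by its steel handle up and off the two prongs of the drying rack, carry it to its lower half on the banding wheel, turn it so that the pouring necks lie over one another, and lower it gently onto the two brass dowels until the halves meet face to face. Finish while holding it: keep your grip on the handle and keep pressing the mould shut with a steady push of about 10 N (a kilogram's weight), for the strap that a workmate will put on. Leave the lower half where it stands on the wheel and do not disturb anything else.

Things in the scene. Friction and masses are not known exactly. Their poses are not given: they have to be found in the camera images.
- upper_bar (a point): Middle of the level grip bar of the upper half's handle, a bow of 10 mm round steel rod cast into the plaster. The bar is 116 mm long between its uprights, along the half's y axis; its centre line is 50 mm above the plaster's top and 90 mm above the parting face. It is over the balance point: upper_face lies at (0, -8, -90) mm from it in the half's axes (x across, y to the neck, z up).
- upper_face (a point): Middle of the flat underside (parting face) of the upper half: white plaster block 100 mm (x) by 120 mm (y), 40 mm thick, with a pouring neck, 56 mm wide, standing 25 mm further out at its +y end. z up. Two sockets 16 mm wide, 15 mm deep open in this face at (-36, -45) and (36, 35) mm.
- upper_neck (a point): Point in the plane of the upper half's parting face at the outer end of its pouring neck, 85 mm from upper_face along y.
- lower_face (a point): Middle of the flat upper (parting) face of the lower half, a white plaster block of the same outline, neck at its +y end, z up. Two brass dowels stand on it at (-36, -45) and (36, 35) mm: 14 mm thick at the foot, tapering to 8 mm at the tip, 12 mm high. The mould fits one way round only; closed, upper_face lies on lower_face, upper_neck on lower_neck and all axes agree.
- lower_neck (a point): Point in the plane of the lower half's parting face at the outer end of its pouring neck, 85 mm from lower_face along y.
- upper: The upper mould half, about 0.55 kg (it varies with damp); same point and axes as upper_face. At the start it hangs level, its bar lying loose across the rack's two prongs (bar middle up to 6 mm along y and 4 mm along x from point hang), its axes along the rack's.
- lower: The lower mould half, 45 mm thick, 0.65 kg, standing loose on the banding wheel; its origin is the middle of its underside, 45 mm below lower_face.
- wheel: Banding wheel, fixed: round black iron head, 220 mm across, its top 80 mm above the table; the origin is on the table under its centre.
- rack: Timber drying rack, fixed. Origin on the table below point hang; x from the open front to the rail, y along the rail, z up. Two 8 mm round prongs at y = -36 and +36 mm come level from the rail (front face x = 85 mm, top 253 mm high) to the front. Other tools hang on the rail at y = 130 and -135 mm; a tray 18 mm high lies under the mould.
- cup: Bystander: white cup, 72 mm across, 65 mm high; origin at the middle of its foot.
- jar: Bystander: amber glass jar, 60 mm across, 75 mm high; origin at the middle of its foot.
- brush: Bystander: brush lying on the bench, origin under its middle.
- scraper: Bystander: spatula 190 mm long lying on the bench, origin under its middle.
- disc_mould: Bystander: round plaster mould, 110 mm across, 50 mm high; origin at the middle of its underside.
- block_mould: Bystander: small rectangular plaster mould, 90 x 70 x 50 mm; origin at the middle of its underside.
- clip: Bystander: steel bulldog clip lying on the bench, 70 mm wide.
- hang (a point): Where the bar's centre line hangs, midway between the prongs, 250 mm above the table (prong centre lines 9 mm lower, at 241 mm). Axes as the rack's.
- prong_tips (a point): Midway between the tops of the prongs' turned-up tips, 30 mm to the front (-x) of hang and 16 mm above the prongs' level part. To come off, the bar rises more than 16 mm, but less than 37 mm while the prongs are still between bar and plaster, and then leaves to the front (-x of the rack) by 60 mm or more.
Not all that is in view belongs to the job. What is shaped like the lower but orange or turquoise is not meant.

How it is judged (in metres and radians):
On the way, in this order (a step that is already met when the one before it is completed fails the run):
1. the upper half is off the rack: carried by the gripper, touching nothing of the rack, its bar 60 mm or more from where it hung (distance between upper_bar and hang above 0.06 m and height (world z) of upper_face above 0.13 m and contact force between the fingers and upper above 1 N and contact force between upper and rack below 0.1 N), for 0.1 s.
2. the upper half sits on the dowels, face to face and necks together, the gripper still on it (distance between upper_face and lower_face below 0.003 m and distance between upper_neck and lower_neck below 0.0045 m and contact force between the fingers and upper above 1 N), for 0.1 s.
At the end, for the whole second after the job is handed in: Through the last second the mould is shut on its dowels on the wheel: face centres within 3 mm, neck ends within 4.5 mm, gap under 1.5 mm, parallel within 0.02 rad, at rest; the gripper is still on the upper half, and the halves press together with over 12 N (own weight 4.6 to 6.5 N included) (distance between upper_face and lower_face below 0.003 m and distance between upper_neck and lower_neck below 0.0045 m and z of upper_face in the frame of lower_face below 0.0015 m and angle between the z axis of upper and the z axis of lower, either way round below 0.02 rad and contact force between upper and lower above 12 N and contact force between the fingers and upper above 3 N and contact force between lower and wheel above 12 N and linear speed of upper below 0.02 m/s); the arm keeps its last pose, push and grip.
It fails at once if the lower half is shoved more than 25 mm or tipped (distance of lower from where it was at the start of the episode above 0.025 m or angle between lower's own z axis and vertical above 0.2 rad).
It fails at once if the halves are banged or crushed together (over 90 N) (contact force between upper and lower above 90 N).
It fails at once if a bystander is moved more than 30 mm (distance of any of cup, jar, brush, scraper, disc_mould, block_mould, clip from where it was at the start of the episode above 0.03 m).
It also fails if it takes over 48 s, if anything falls off the work surface, if the arm or the gripper's body presses on something with over 40 N, if the wrist force passes 120 N, or if a joint passes its speed limit or range.

## Working session

There is one attempt and no reset: what is moved stays moved. The work goes in short steps, each a Python script; the robot and the scene stay as the last script left them, time stands still between calls to the robot, and variables do not carry over. Pictures are saved under pics/ and viewed, on a budget of 10 in all, crops included, one or two more only if the job needs it, and the job is handed in when it is done.

```bash
mkdir -p pics; ls; python3 - <<'E'
from rig import arm
import cv2,numpy as np
for n in("side","top"):
    im=arm.snapshot(n); cv2.imwrite(f"pics/{n}0.png",im[:,:,::-1])
    c=arm.get_calibration(n); print(n,np.round(c["intrinsics"],1).tolist(),np.round(c["cam_to_world"],3).tolist())
print(arm.grip_depth,arm.current_width(),arm.current_t(),np.round(arm.current_tool_rot(),3).tolist())
E
```

```text
pics
side [[470.5, 0.0, 277.4], [0.0, 470.5, 211.6], [0.0, 0.0, 1.0]] [[0.69, -0.542, 0.479, 0.018], [-0.723, -0.518, 0.456, -0.488], [0.001, -0.661, -0.75, 1.005], [0.0, 0.0, 0.0, 1.0]]
top [[410.7, 0.0, 283.9], [0.0, 410.7, 217.9], [0.0, 0.0, 1.0]] [[0.011, -0.985, 0.174, 0.377], [-1.0, -0.012, -0.006, 0.042], [0.008, -0.174, -0.985, 1.155], [0.0, 0.0, 0.0, 1.0]]
0.0188 0.09110566241955174 0.1 [[-0.973, 0.233, -0.0], [0.233, 0.973, -0.001], [0.0, -0.001, -1.0]]
```

View pics/side0.png

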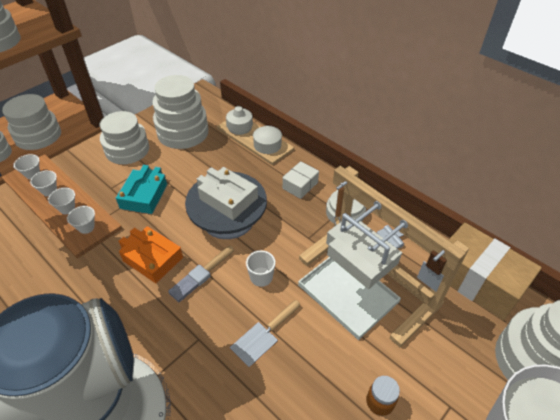

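View pics/top0.png

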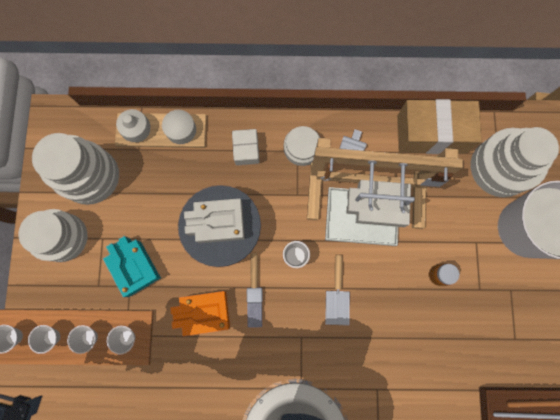

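Both views show the lower half on the black wheel, at about (219,221) in top and (228,192) in side. The upper half hangs on the rack at about (382,200) in top and (365,245) in side. Next I'll make an enlarged mosaic.

```bash
cat > h.py <<'E'
import numpy as np,cv2
from rig import arm
def K(n):
    c=arm.get_calibration(n); return np.array(c["intrinsics"]),np.array(c["cam_to_world"])
def ray(n,uv):
    k,T=K(n); d=T[:3,:3]@np.linalg.solve(k,[uv[0],uv[1],1.]); return T[:3,3],d/np.linalg.norm(d)
def onz(n,uv,z):
    o,d=ray(n,uv); return o+d*(z-o[2])/d[2]
def tri(us,ut):
    A=np.zeros((3,3));b=np.zeros(3);L=[]
    for n,u in(("side",us),("top",ut)):
        o,d=ray(n,u);P=np.eye(3)-np.outer(d,d);A+=P;b+=P@o;L.append((o,d))
    p=np.linalg.solve(A,b); return p,[float(np.linalg.norm(np.cross(p-o,d))) for o,d in L]
def proj(n,p):
    k,T=K(n); q=k@(T[:3,:3].T@(np.asarray(p)-T[:3,3])); return q[:2]/q[2]
def crop(im,x,y,w,h,s):
    return cv2.resize(im[y:y+h,x:x+w],None,fx=s,fy=s,interpolation=cv2.INTER_CUBIC)
E
python3 - <<'E'
import cv2,numpy as np
from h import *
s=cv2.imread("pics/side0.png");t=cv2.imread("pics/top0.png")
a=np.hstack([crop(t,175,180,80,60,5),crop(t,345,155,80,60,5)])
b=np.hstack([crop(s,188,155,80,60,5),crop(s,325,200,80,60,5)])
cv2.imwrite("pics/mos.png",np.vstack([a,b]))
E
```

```text
(no output)
```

View pics/mos.png

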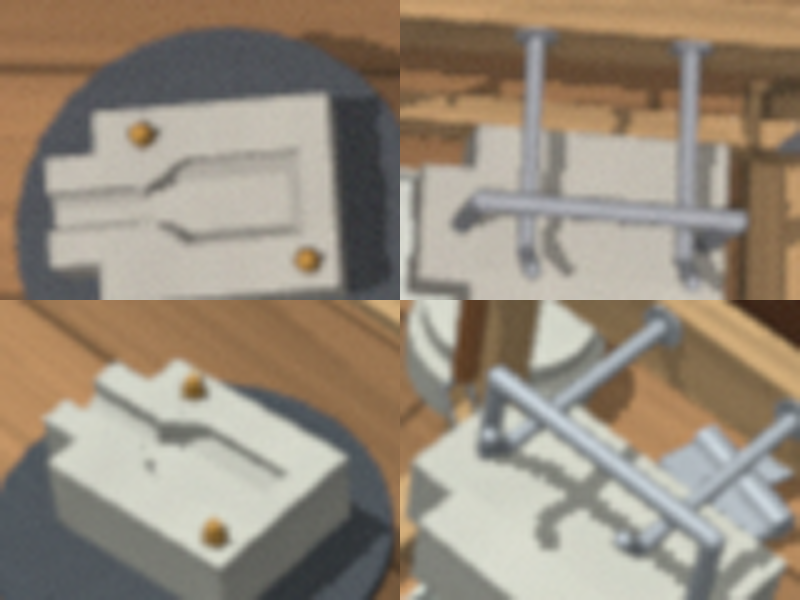

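Mosaic at 5x: the top tiles show the dowels at (142,134) and (307,260), and the grip bar running from (480,199) to (743,219). The side tiles show the dowels at (192,387) and (214,533), and the bar from (498,375) to (712,541). Both necks point to image left, which is world +y.

```bash
cat > meas.py <<'E'
from h import *
def dowels(n,im,box):
    x,y,w,h=box; c=cv2.cvtColor(im[y:y+h,x:x+w],cv2.COLOR_BGR2HSV)
    m=cv2.inRange(c,(10,120,60),(28,255,255))
    k,l,st,ce=cv2.connectedComponentsWithStats(m)
    return [(ce[i]+[x,y],int(st[i,4])) for i in range(1,k) if st[i,4]>=6]
def pose(d1,d2):
    "d1 at (36,35), d2 at (-36,-45): face centre xy and yaw"
    v=(d1-d2)[:2]; yaw=np.arctan2(v[1],v[0])-np.arctan2(80,72)
    R=np.array([[np.cos(yaw),-np.sin(yaw)],[np.sin(yaw),np.cos(yaw)]])
    return (d1+d2)[:2]/2-R@[0,-.005],np.degrees(yaw)
E
python3 - <<'E'
from meas import *
np.set_printoptions(precision=4,suppress=True)
s=cv2.imread("pics/side0.png");t=cv2.imread("pics/top0.png")
D={}
for n,im,b in(("top",t,(184,196,62,48)),("side",s,(196,165,65,50))):
    d=dowels(n,im,b);print(n,[(x.round(1),a) for x,a in d])
    d=[x for x,a in sorted(d,key=lambda q:-q[1])[:2]]; d.sort(key=lambda p:p[1]);D[n]=d
    w=[onz(n,p,.131) for p in d];print(w,np.linalg.norm(w[0]-w[1]),pose(*w))
w=[tri(D["side"][i],D["top"][i]) for i in(0,1)];print("tri",w,pose(w[0][0],w[1][0]))
T=lambda x,y,ox,oy,dx,dy:(ox+(x-dx+.5)/5-.5,oy+(y-dy+.5)/5-.5)
bt=[T(480,199,345,155,400,0),T(743,219,345,155,400,0)]
bs=[T(498,375,325,200,400,300),T(712,541,325,200,400,300)]
e=[tri(bs[i],bt[i]) for i in(0,1)];print(e)
a,b=e[0][0],e[1][0];print("bar mid",(a+b)/2,"len",np.linalg.norm(a-b),"yaw of y",np.degrees(np.arctan2(*(a-b)[:2][::-1]))-90)
m=[onz(n,(np.array(q[0])+q[1])/2,.25) for n,q in(("top",bt),("side",bs))];print(m)
E
```

```text
top [(array([185.7, 198.2]), 26), (array([202.5, 206.5]), 12), (array([236. , 231.5]), 12)]
[array([0.6056, 0.2862, 0.131 ]), array([0.5845, 0.2425, 0.131 ])] 0.04855544168692425 (array([0.5937, 0.2691]), np.float64(16.259515278924987))
side [(array([232.6, 169. ]), 390), (array([226.1, 172.1]), 8), (array([230.4, 201.5]), 11)]
[array([0.603 , 0.2361, 0.131 ]), array([0.5182, 0.1528, 0.131 ])] 0.11887661282067946 (array([0.5609, 0.1995]), np.float64(-3.494592543871996))
tri [(array([0.6297, 0.2915, 0.0739]), [0.014023948593323902, 0.014023948593323798]), (array([ 0.6176,  0.277 , -0.0398]), [0.0019377370384659112, 0.001937737038465931])] (array([0.6234, 0.2892]), np.float64(2.199721957362748))
[(array([ 0.5927, -0.1371,  0.2492]), [0.00023261661313851652, 0.0002326166131385492]), (array([ 0.5836, -0.255 ,  0.2497]), [0.001736307131454497, 0.0017363071314544874])]
bar mid [ 0.5882 -0.196   0.2494] len 0.11825631110068964 yaw of y -4.433894959112067
[array([ 0.5888, -0.1966,  0.25  ]), array([ 0.5866, -0.1975,  0.25  ])]
```

```bash
cat >> h.py <<'E'
def Rt(yaw,s=1):
    "tool down, jaws (y) along the half's x axis at yaw deg"
    a=np.radians(yaw); y=s*np.array([np.cos(a),np.sin(a),0]); z=np.array([0,0,-1.]); return np.column_stack([np.cross(y,z),y,z])
E
python3 - <<'E'
from meas import *
np.set_printoptions(precision=4,suppress=True)
D={"top":[(202.5,206.5),(236,231.5)],"side":[(226.1,172.1),(230.4,201.5)]}
for n in D:
    w=[onz(n,p,.131) for p in D[n]];print(n,w,np.linalg.norm(w[0]-w[1]),pose(*w))
w=[tri(D["side"][i],D["top"][i]) for i in(0,1)];print("tri",w,np.linalg.norm(w[0][0]-w[1][0]),pose(w[0][0],w[1][0]))
for s in(1,-1): print(s,[arm.solve_ik(p,Rt(y,s)) for p,y in(([.588,-.196,.231],-4.4),([.60,.2,.196],4.))])
E
```

```text
top [array([0.5845, 0.2425, 0.131 ]), array([0.5214, 0.1555, 0.131 ])] 0.10748838000368954 (array([0.5525, 0.2039]), np.float64(6.029649413736495))
side [array([0.5828, 0.24  , 0.131 ]), array([0.5184, 0.1528, 0.131 ])] 0.10838038008199945 (array([0.5501, 0.2014]), np.float64(5.50959484265601))
tri [(array([0.5853, 0.2432, 0.1271]), [2.696233939884952e-06, 2.696233939709035e-06]), (array([0.5217, 0.1563, 0.1259]), [0.0005063998145178125, 0.0005063998145180042])] 0.10771188954973746 (array([0.553 , 0.2047]), np.float64(5.792987250984765))
1 [array([-23.953 ,  26.9935,  76.5633,  -0.    ,  76.4433, -19.553 ]), array([13.0276, 29.8301, 77.2609, -0.    , 72.909 ,  9.0276])]
-1 [array([-23.953 ,  26.9935,  76.5633,  -0.    ,  76.4433, 160.447 ]), array([  13.0276,   29.8301,   77.2609,   -0.    ,   72.909 , -170.9724])]
```

```bash
python3 - <<'E'
from h import *
np.set_printoptions(precision=4,suppress=True)
R=Rt(-4.4); d=arm.grip_depth; b=np.array([.588,-.1965,.25-d])
arm.move_l([.145,.608,.38],feed=.25)
arm.move_to(b+[0,0,.12],R)
arm.move_l(b,feed=.12)
f0=np.array(arm.current_force()); arm.grip(0.0)
print(arm.current_width(),f0,np.array(arm.current_force()),arm.current_ee_pos(),arm.current_t())
cv2.imwrite("pics/g_side.png",arm.snapshot("side")[:,:,::-1]);cv2.imwrite("pics/g_top.png",arm.snapshot("top")[:,:,::-1])
s=cv2.imread("pics/g_side.png");t=cv2.imread("pics/g_top.png")
cv2.imwrite("pics/g.png",np.hstack([crop(s,305,150,130,150,3),crop(t,330,100,130,150,3)]))
E
```

```text
0.009236310558343806 [-0.1977 -0.4891  0.1936] [-0.8636  0.1349  0.7269] [ 0.5879 -0.1965  0.2312] 6.5
```

View pics/g.png

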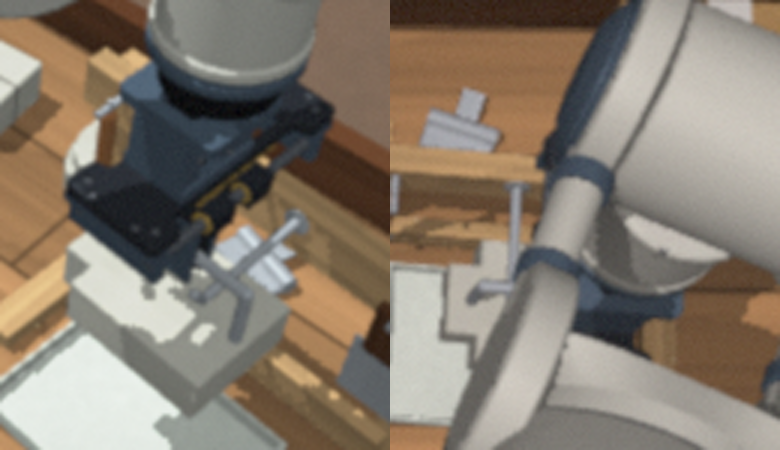

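The grip is on the bar: the jaws read 9.2 mm and the prong clears the pads. The half still hangs level, so I'll lift it off and carry it.

```bash
python3 - <<'E'
from h import *
np.set_printoptions(precision=4,suppress=True)
d=arm.grip_depth; p=np.array(arm.current_ee_pos()); rx=np.array([np.cos(np.radians(-4.4)),np.sin(np.radians(-4.4)),0])
arm.move_l(p+[0,0,.026],feed=.06); print("lift",np.array(arm.current_force()),arm.current_width())
p=p+[0,0,.026]-.115*rx
arm.move_l(p,feed=.08); print("front",np.array(arm.current_force()),arm.current_ee_pos())
arm.sleep(.15)
arm.move_l([p[0],p[1],.31-d],feed=.12)
yaw=5.8;a=np.radians(yaw);f=np.array([.5515,.203]); b=f+.008*np.array([-np.sin(a),np.cos(a)])
arm.move_l([b[0],b[1],.31-d],Rt(yaw),feed=.15)
arm.move_l([b[0],b[1],.165+.09-d],feed=.08)
arm.sleep(.4)
print(np.array(arm.current_force()),np.array(arm.current_torque()),arm.current_ee_pos(),arm.current_width(),arm.current_t())
for n in("side","top"): cv2.imwrite(f"pics/h_{n}.png",arm.snapshot(n)[:,:,::-1])
s=cv2.imread("pics/h_side.png");t=cv2.imread("pics/h_top.png")
cv2.imwrite("pics/h.png",np.hstack([crop(s,180,120,100,120,4),crop(t,170,165,100,120,4)]))
E
```

```text
lift [ 0.0516  0.423  -6.2878] 0.009516049978227909
front [ 0.6212 -0.6607 -6.1692] [ 0.4737 -0.1877  0.2572]
[-0.1484  0.5419 -5.4198] [-0.1319  0.0737 -0.0137] [0.5508 0.211  0.2364] 0.009148303901434496 13.4417
```

View pics/h.png

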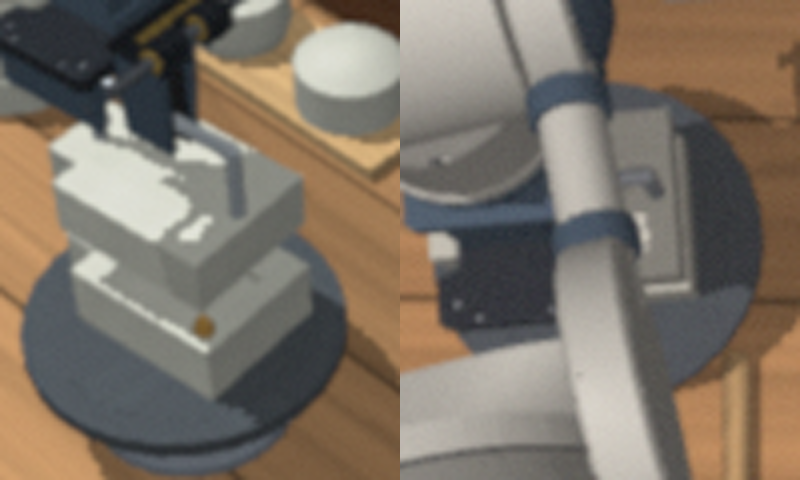

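Side tile at 4x: the upper half hangs level over the lower. Its top corners are at (197,262), (303,180) and (55,172), and the lower half's face corners are at (212,350), (311,265) and (73,270). A dowel shows at (204,326). I'll refine these corners and compare the two halves in the same view.

```bash
python3 - <<'E'
from h import *
np.set_printoptions(precision=4,suppress=True)
s=cv2.imread("pics/h_side.png");g=cv2.cvtColor(s,cv2.COLOR_BGR2GRAY)
px=lambda q:np.array([180+(q[0]+.5)/4-.5,120+(q[1]+.5)/4-.5])
C=np.array([[-.05,-.06],[.05,-.06],[-.05,.06]])
a=np.radians(5.8);R=np.array([[np.cos(a),-np.sin(a)],[np.sin(a),np.cos(a)]]);f=np.array([.5515,.203])
t=np.array(arm.current_ee_pos());fu=t[:2]-R@[0,.008]
for nm,z,c0,q in(("lower",.125,f,[(212,350),(311,265),(73,270)]),("upper_top",t[2]+.0188-.05,fu,[(197,262),(303,180),(55,172)])):
    p=np.array([px(x) for x in q],np.float32).reshape(-1,1,2)
    r=cv2.cornerSubPix(g,p.copy(),(4,4),(-1,-1),(3,40,.01)).reshape(-1,2);p=p.reshape(-1,2)
    for i in range(3):
        e=c0+R@C[i]
        print(nm,i,"pred px",proj("side",[*e,z]).round(1),"eye",p[i].round(1),"sub",r[i].round(1),"err mm (half axes) eye",(R.T@(onz("side",p[i],z)[:2]-e)*1e3).round(1),"sub",(R.T@(onz("side",r[i],z)[:2]-e)*1e3).round(1))
cv2.imwrite("pics/h8.png",crop(s,184,148,82,75,8))
E
```

```text
lower 0 pred px [231.4 208.3] eye [232.6 207.1] sub [232.2 206.9] err mm (half axes) eye [4.9 0.3] sub [4.8 1.7]
lower 1 pred px [256.8 185.9] eye [257.4 185.9] sub [258.3 184.2] err mm (half axes) eye [ 0.9 -1.2] sub [7.2 0.9]
lower 2 pred px [197.  187.3] eye [197.9 187.1] sub [197.  186.1] err mm (half axes) eye [ 1.9 -1.5] sub [3.1 3. ]
upper_top 0 pred px [229.  185.9] eye [228.9 185.1] sub [228.6 186.3] err mm (half axes) eye [1.8 1.9] sub [-1.6 -0.4]
upper_top 1 pred px [255.8 163.3] eye [255.4 164.6] sub [255.  163.9] err mm (half axes) eye [-4.4 -2.3] sub [-2.9 -0. ]
upper_top 2 pred px [192.9 164.7] eye [193.4 162.6] sub [193.4 162.6] err mm (half axes) eye [6.2 4.3] sub [6.2 4.3]
```

View pics/h8.png

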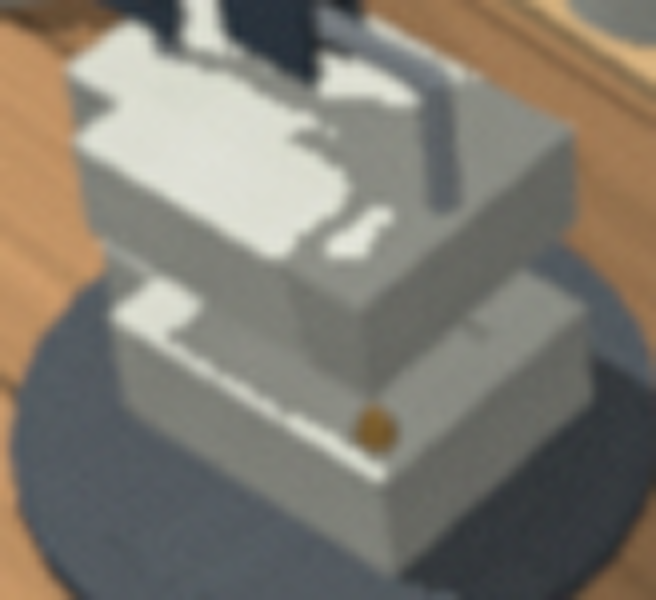

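Read at 8x, the upper top corners are at (362,305), (575,130) and (78,143), and the lower face corners are at (386,480), (590,312) and (113,318). All fall within about 0.7 px of prediction. The mean difference calls for only about +1 mm in x, well inside the dowel capture range, so I'll lower under force guard with lateral compliance.

```bash
cat > down.py <<'E'
from h import *
np.set_printoptions(precision=4,suppress=True)
d=arm.grip_depth
F=lambda:np.mean([arm.current_force() for _ in range(4)],0)
def descend(cmd,zmin,step,fstop,f0,k=.00008):
    while cmd[2]>zmin:
        cmd[2]-=step; arm.move_l(cmd,feed=.02); f=F()
        l=(f-f0)[:2]
        if np.linalg.norm(l)>2: cmd[:2]+=np.clip(k*l,-.0005,.0005)
        print(f"{arm.current_t():.2f} face {arm.current_ee_pos()[2]+d-.09:.4f} cmd {cmd[2]+d-.09:.4f}",cmd[:2],f)
        if f[2]>fstop: break
    return cmd
E
python3 - <<'E'
from down import *
p=np.array(arm.current_ee_pos())
cmd=np.array([.5508+.001,.2110,.139+.09-d]); arm.move_l(cmd,feed=.05); arm.sleep(.3)
f0=F();print(f0,arm.current_torque(),arm.current_ee_pos())
np.save("f0.npy",f0)
cmd=descend(cmd,.1265+.09-d,.0015,2,f0); np.save("cmd.npy",cmd)
print(arm.current_torque(),arm.current_ee_pos(),arm.current_width(),arm.current_t())
E
```

```text
[ 0.1865  0.0016 -6.117 ] [-0.026   0.0271 -0.0096] [0.5519 0.211  0.2104]
14.76 face 0.1374 cmd 0.1375 [0.5518 0.211 ] [-0.6626 -0.0052 -5.4479]
15.01 face 0.1359 cmd 0.1360 [0.5518 0.211 ] [ 0.737   0.3351 -6.8679]
15.26 face 0.1344 cmd 0.1345 [0.5518 0.211 ] [ 0.254   0.54   -4.9176]
15.51 face 0.1329 cmd 0.1330 [0.5518 0.211 ] [ 0.0325 -0.3529 -5.8169]
15.76 face 0.1314 cmd 0.1315 [0.5518 0.211 ] [-0.7612  0.3188 -6.0217]
16.01 face 0.1299 cmd 0.1300 [0.5518 0.211 ] [-0.793  -0.4562 -6.1492]
16.26 face 0.1284 cmd 0.1285 [0.5518 0.211 ] [ 0.0159 -0.698  -5.7316]
16.51 face 0.1269 cmd 0.1270 [0.5518 0.211 ] [-0.1736 -0.2134 -5.91  ]
16.76 face 0.1257 cmd 0.1255 [0.5518 0.211 ] [ 0.8401  0.3009 -3.658 ]
[-0.0559 -0.2036  0.034 ] [0.5521 0.2111 0.1969] 0.009331945728983455 16.7583
```

It slid on without lateral force, and first contact is at face height 0.1257, as expected. Now the press, in fine steps.

```bash
python3 - <<'E'
from down import *
cmd=descend(np.load("cmd.npy"),.120+.09-d,.0002,9.5,np.load("f0.npy")); np.save("cmd.npy",cmd)
arm.sleep(.5)
for _ in range(5): arm.sleep(.1); print(F())
print(arm.current_torque(),arm.current_ee_pos(),arm.current_width(),arm.current_t())
for n in("side","top"): cv2.imwrite(f"pics/e_{n}.png",arm.snapshot(n)[:,:,::-1])
s=cv2.imread("pics/e_side.png");t=cv2.imread("pics/e_top.png")
cv2.imwrite("pics/e.png",np.hstack([crop(s,180,140,80,90,5),crop(t,180,175,80,90,5)]))
E
```

```text
17.01 face 0.1256 cmd 0.1253 [0.5521 0.211 ] [ 3.4284 -0.3492 -0.5452]
17.26 face 0.1254 cmd 0.1251 [0.5524 0.2111] [3.8579 1.1332 0.1278]
17.51 face 0.1254 cmd 0.1249 [0.5525 0.2111] [2.1575 0.4674 6.5422]
17.76 face 0.1254 cmd 0.1247 [0.5525 0.2111] [-1.0092  0.0081 10.0583]
[-0.3876 -0.5532  9.1351]
[-0.9575 -0.6099  9.7038]
[-0.4832 -0.2127 10.0942]
[-0.7404 -0.5169  9.6055]
[ 0.6359 -0.3008  9.1632]
[-0.1658  0.1441 -0.0233] [0.5526 0.2111 0.1965] 0.009097438339518538 18.7583
```

View pics/e.png

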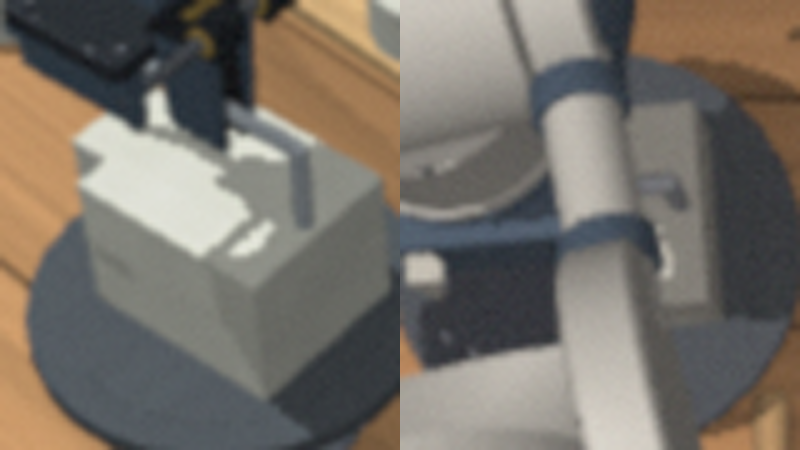

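The side picture shows one block with no seam and the side faces flush along the joint (edges at (95,290), (265,390) and (385,290)). The push is steady at about 9.5 N with no notable lateral force or moment, so I'll hand in.

```bash
python3 - <<'E'
from down import *
print(F(),arm.current_width(),arm.current_t()); arm.sign_off()
E
```

```text
[-0.6509  0.3563  9.6162] 0.009500810011260673 18.8583
the job is handed in; nothing more can be done
```

I lifted the upper half off the prongs by its handle, carried it to the wheel, turned it to the lower half's yaw and lowered it onto the dowels. I handed it in at 18.9 s (limit 48 s) with the grip and push held; the sign-off gives no verdict.

**Fit:** The parting face stopped about 0.4 mm above its nominal height by the arm's reading. The side view showed one flush block with no visible seam. I did not measure the neck alignment directly; it rests on the matching yaw, the dowel fit and that picture.

**Push:** The push was steady at 9.1–10.1 N. With the half's weight of about 6 N, that makes roughly 15–16 N between the halves (over 12 N needed). A side force of up to about 4 N appeared while closing; following it by under 1 mm brought it below 1 N.

**Grip:** The jaws read 9.1–9.5 mm on the 10 mm bar throughout.

**Disagreements and what I could not see:** The two cameras differed by about 2.5 mm on the lower half's position, within what their calibration errors can add up to. Automatic corner refinement was off by several millimetres on some corners, so I used corners read by eye. The arm hid much of the closed mould in the top view. I saw no sign of any bystander being disturbed, but I did not check them separately.

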